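Slide the gauge plate under the jig's low bridge

ROBOT

A 7-joint arm with a two-finger parallel gripper is mounted at the origin on a cart in front of the work surface, level with it; the furniture and walls round the work are solid. World frame = base frame: x ahead of the robot, y to its left, z up, the work surface at z = 0. Lengths are in m, angles in rad, forces in N, time in s.
With the tool pointing down it reaches from about 0.4 to 0.9 m from the base axis. Payload 5.6 kg.
Tool frame: the origin (TCP) lies at the very end of the fingers, on their centre line; the grasp point (between the pads) lies 19 mm behind it; y points along the fingers, z is the direction in which the jaws open and shut, and the axes are right-handed (so a half turn about y gives the same grasp; the last joint's range is limited). The gripper opens to 92 mm and grips with 3 to 60 N. Pads are 20 mm wide; open, the fingers measure 128 mm over their backs; the gripper's body (75 mm by 189 mm) begins 69 mm behind the grasp point.
Start: joints at [1.06, 0.468, -0.012, 1.603, 0.006, 1.071, -0.056], TCP at [0.293, -0.58, 0.215] pointing down, gripper open.
Joint ranges: [-2.53, 2.53], [-0.31, 2.02], [-1.57, 1.55], [0.28, 2.44], [-1.29, 4.43], [0.15, 1.84], [-2.92, 2.92]. Speed limits (rad/s): [2.57, 2.57, 3.14, 3.14, 3.14, 3.14, 3.14].

INTERFACE

Orientations are given as a unit quaternion [x, y, z, w].
In Python, from bench import env gives the robot as it stands. The module is installed in compiled form; this text tells all that it offers. Calls block until the motion is done:
- env.move_pose(position, orientation): joint-space move of the TCP to a pose.
- env.move_straight(position, feed=0.15, frame=None, guard=None): straight line of the TCP; frame=None keeps the orientation; feed is the mean speed in m/s. With guard (N) it stops when the force on the tool has changed by that much, and returns True; else False.
- env.move_j(angles): joint-space move.
- env.gripper_to(opening, force=None): finger opening in m; force is the grip in N (None keeps the last); returns when the fingers have stopped.
- env.hold(seconds).
- env.ik(position, orientation): joint angles nearest the present ones, or None.
- env.state(): the state.
- env.get_image(name): name is "side" or "top" or "wrist"; returns (picture, depth): 420x560x3 uint8, red, green, blue; 420x560 float32, m along the optical axis (not along the pixel's ray), 0 where there is no reading.
- env.calibration(name): a dict with "fx", "fy", "cx", "cy" (pixels), "extrinsics" (4x4, takes a point from camera to world coordinates); the wrist camera has in their place "mount" (4x4, takes a point from camera to tool coordinates, whose origin is the TCP and whose axes are the tool frame's). Camera axes: x right, y down, z forward; pixel columns grow to the right and rows downward; lengths in m; the calibration is good to about 2 mm. A picture is of the moment at which its call begins: read the wrist's pose just before it. calibration takes no time and is no camera call.
A pose or a line that the arm cannot do raises env.Unreachable and nothing moves.
- env.finish_job(): hands the job in, once; it reports no verdict.
Trained networks look in the newest picture that a camera, given by its name, has taken for a name from the list of things; names that differ only in an ending like _2 or _b are one class to them, and where a whole thing is asked for, a point or a joint stands for the part that bears it (a point fixed in the world has none). Each returns a list of dicts, best first, with "confidence" (0 to 1); they miss things now and then, are a little off and sometimes report something else, mostly with a low value. They report only what shows in the picture. A call takes as long as a camera call. They do not tell look-alikes from the thing itself.
- env.outline_of(camera, query): "pixels" (420x560 bool, what is visible of it).
- env.spot_point(camera, query): "point" ([x, y, z] in m, in the coordinates of the camera as it stood for that picture, good to about 4 mm: a listed point, or the origin of a listed thing).
The state is a dict: "clock": time; "joint_positions": joint angles; "joint_vel": joint speeds; "joint_torque": joint torques, N m; "tool_pos": TCP position; "eef_rot": TCP orientation; "force": force on the tool from outside, world axes, zero at the start; "torque": the same for the moment, N m; "width": finger opening in m.
Only numpy, scipy, OpenCV 4.12 (cv2) and the standard library are available. Lean on these libraries where they do the work, as an engineer would, in place of code of your own. Each camera call takes 0.05 s, during which the arm holds its last target.

TASK

Using only pushes of the fingertips, set the blue gauge plate in the jig: first push it sideways until its long side lies flush along the aluminium fence, still short of the bridge, then slide it along the fence under the low bridge until its nose meets the end stop, so that it rests flush against both fence and stop. Keep the plate flat on the board the whole time, never gripped, tipped or lifted, and leave everything else where it is.

Things in the scene. Friction and masses are not known exactly. Their poses are not given: they have to be found in the camera images.
- jig: Jig fixed to the bench. Origin: centre of the underside of its plywood base board, 200 mm along its x, 400 mm along its y, 12 mm thick. +y is the slide direction (to the robot's left, turned by up to 0.35 rad), +x points away from the robot. With the plate home, the plate's origin lies at jig x = +35, y = +70 mm.
- fence (a point): Aluminium fence on the far side of the jig's board, 12 mm high above the board, 330 mm long along the jig's y. This point: middle of its straight inner face (jig x = +65, y = -25 mm), at the board's top. Same axes as the jig; the face looks to -x, towards the robot.
- bridge (a point): Dark steel bridge across the lane, 30 mm deep along y. This point: on the board (jig y = +65 mm), under the middle of the clear opening, which is 82 mm wide (x) from fence to near foot and 16 mm high. The beam's top is 28 mm above the board, its screw heads 32 mm. The near foot is 22 mm wide. Same axes as the jig.
- stop (a point): Dark steel end stop beyond the bridge, 14 mm high above the board, face along x from the fence to 90 mm in front of it. This point: on the face (jig y = +130 mm) at the board's top, straight ahead of the nose of a plate lying at the fence. Same axes as the jig.
- plate: Loose blue painted steel gauge plate, 60 (x) by 120 (y) by 12 mm thick, 0.2 to 0.42 kg. Origin: centre of its underside. Nose at +y. At the -y end an upturned lip, 6 mm thick, full width, outer face at y = -60 mm, rises to 24 mm above the underside; it does not pass the bridge and ends 40 mm short of it. Starts on the board before the bridge, off the fence, up to 0.3 rad askew.
- block: Bystander: small wooden block 32x60x22 mm on the jig's board beyond the bridge, near side; origin at the centre of its underside.
- offcut: Bystander: short piece of grey lead strip 9x26x6 mm on the jig's board behind the end stop; origin at the centre of its underside.
- patina_jar: Bystander: black jar with red lid, 60 mm wide, 61 mm high, on the right; origin at the centre of its underside.
- hammer: Bystander: small hammer with wooden handle, 104x130x23 mm, lying at the front right; origin at the centre of its underside.
- black_marker: Bystander: black and white marker pen 136 mm long, 14 mm thick, lying on the right; origin at its centre, on the bench.
Things that resemble listed ones, but are neither listed nor needed, are in the scene too. Of the things that look like the plate, the larger one is meant.

How it is judged:
On the way, in this order (a step that is already met when the one before it is completed fails the run):
1. the plate lies flush along the fence (within 4 mm and 0.06 rad), its nose still short of the bridge (x of plate in the frame of jig above 0.031 m and angle between the y axis of plate and the y axis of jig, either way round below 0.06 rad and y of plate in the frame of jig below -0.005 m), for 0.2 s.
2. the plate's nose has gone under the bridge, the plate flat (y of plate in the frame of jig above 0.005 m and angle between the y axis of plate and the y axis of jig, either way round below 0.15 rad and angle between plate's own z axis and vertical below 0.08 rad).
At the end, for the whole second after the job is handed in: The plate lies flat on the board and at rest under the bridge, nose within 4 mm of the end stop, long side within 4 mm of the fence and parallel to it within 0.05 rad (y of plate in the frame of jig between 0.066 and 0.074 m and x of plate in the frame of jig between 0.031 and 0.039 m and angle between the y axis of plate and the y axis of jig, either way round below 0.05 rad and angle between plate's own z axis and vertical below 0.03 rad and z of plate in the frame of jig below 0.015 m and linear speed of plate below 0.01 m/s and angular speed of plate below 0.1 rad/s); the robot touches nothing.
It fails at once if the plate is lifted more than 6 mm off the board (z of plate in the frame of jig above 0.018 m).
It fails at once if the plate is tipped by more than 0.12 rad (angle between plate's own z axis and vertical above 0.12 rad).
It fails at once if the plate is gripped: the fingers stand astride (or on) it or its lip and bear on it with more than 30 N (contact force between the fingers and plate above 30 N and x of the grasp point in the frame of plate between -0.03 and 0.03 m and y of the grasp point in the frame of plate between -0.061 and 0.061 m and z of the grasp point in the frame of plate below 0.045 m).
It fails at once if a bystander is moved by more than 20 mm (distance of any of block, offcut, patina_jar, hammer, black_marker from where it was at the start of the episode above 0.02 m).
It also fails if it takes over 51 s, if anything falls off the work surface, if the arm or the gripper's body presses on something with over 40 N, if the wrist force passes 120 N, or if a joint passes its speed limit or range.

## Working session

There is one attempt and no reset: what is moved stays moved. The work goes in short steps, each a Python script; the robot and the scene stay as the last script left them, time stands still between calls to the robot, and variables do not carry over. Pictures are saved under pics/ and viewed, and the job is handed in when it is done.

```bash
mkdir -p pics; ls; cat > h.py <<'E'
import numpy as np, cv2
from bench import env
from scipy.spatial.transform import Rotation as R
def snap(n,f):
    p,d=env.get_image(n); cv2.imwrite('pics/'+f,p[:,:,::-1]); np.savez('pics/'+f[:-4]+'.npz',p=p,d=d); return p,d
def unproj(n,d,u,v,T=None):
    c=env.calibration(n); T=np.array(c['extrinsics']) if T is None else T
    z=d if np.isscalar(d) else d[v,u]
    P=np.stack([(u-c['cx'])/c['fx']*z,(v-c['cy'])/c['fy']*z,z,np.ones_like(z)],-1)
    return P@T[:3].T
E
python3 - <<'E'
from h import *
snap('top','top0.png'); snap('side','side0.png')
for n in ('top','side'):print({k:np.round(v,3) for k,v in env.calibration(n).items()})
s=env.state(); print(s['clock'],s['tool_pos'],s['eef_rot'],s['width'],s['force'])
T=np.array(env.calibration('top')['extrinsics'])
for q in ['jig','fence','bridge','stop','plate','block','offcut']:
    for r in env.spot_point('top',q): print(q,round(r['confidence'],2),np.round((T@np.r_[r['point'],1])[:3],4))
E
```

```text
pics
{'fx': np.float64(416.662), 'fy': np.float64(416.662), 'cx': np.float64(285.726), 'cy': np.float64(205.363), 'extrinsics': array([[ 0.016, -0.995,  0.1  ,  0.408],
       [-0.999, -0.013,  0.032, -0.105],
       [-0.031, -0.101, -0.994,  0.985],
       [ 0.   ,  0.   ,  0.   ,  1.   ]])}
{'fx': np.float64(455.132), 'fy': np.float64(455.132), 'cx': np.float64(278.246), 'cy': np.float64(210.244), 'extrinsics': array([[ 0.99 , -0.06 ,  0.125,  0.364],
       [-0.139, -0.476,  0.868, -1.119],
       [ 0.008, -0.877, -0.48 ,  0.583],
       [ 0.   ,  0.   ,  0.   ,  1.   ]])}
0.1 [ 0.29279291 -0.57976576  0.21378149] [-0.16402981  0.68835974 -0.68735848  0.16368693] 0.09187989368655433 [0.12796251 0.11395618 0.0762475 ]
jig 0.92 [0.5853 0.0839 0.0015]
jig 0.34 [0.644  0.0509 0.0093]
bridge 0.78 [0.6201 0.1467 0.0108]
stop 0.78 [0.6358 0.21   0.0117]
stop 0.66 [ 4.768e-01 -4.226e-01 -2.000e-04]
plate 0.96 [0.3625 0.0432 0.0025]
plate 0.7 [ 0.5545 -0.0042  0.016 ]
plate 0.31 [0.6349 0.2122 0.013 ]
block 0.87 [0.5369 0.2374 0.0101]
offcut 0.37 [0.6043 0.261  0.0136]
```

View pics/top0.png

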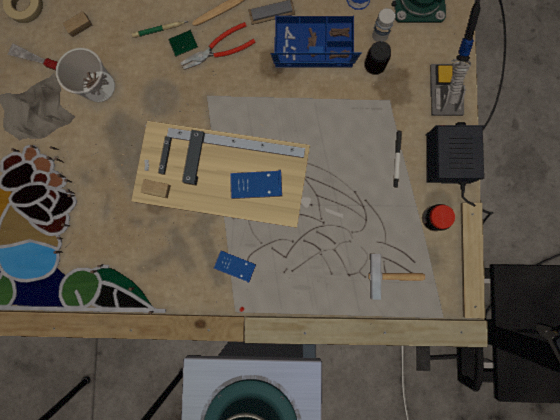

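View pics/side0.png

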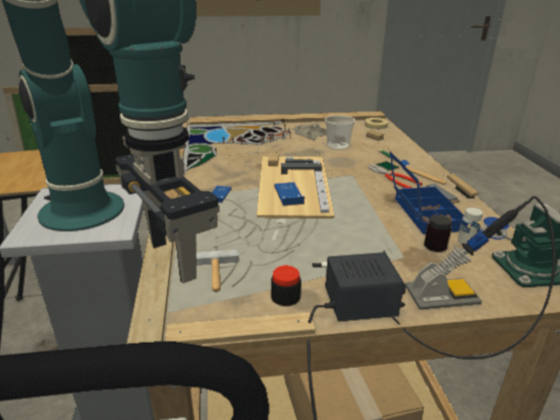

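```bash
python3 - <<'E'
import cv2
a=cv2.imread('pics/top0.png')[60:280,110:390]
cv2.imwrite('pics/crop0.png',cv2.resize(a,(784,600),interpolation=cv2.INTER_CUBIC))
E
```

```text
(no output)
```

View pics/crop0.png

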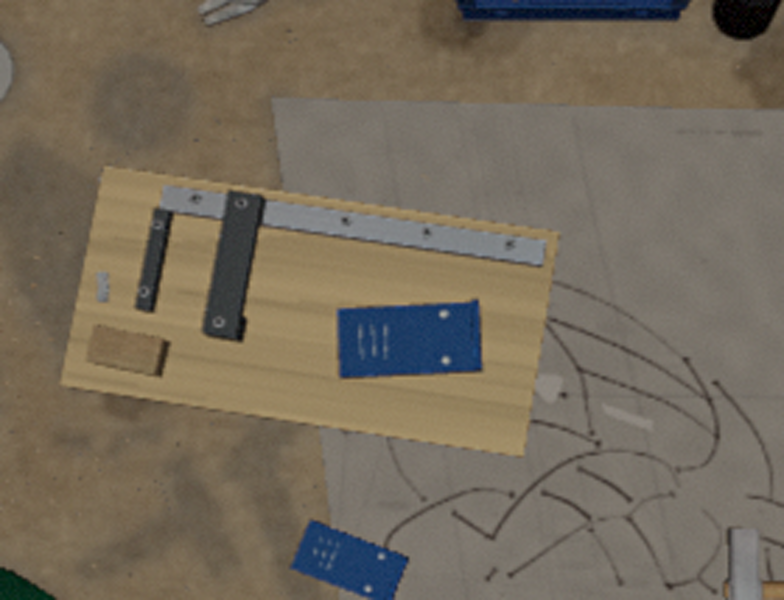

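Two blue plates are visible. One is on the board at px (257,184), about 50 px long, with a raised lip on its right end. The other lies on the bench at (235,265) and is smaller. The one on the board is larger and lies before the bridge, so it is the target, and the enlarged crop confirms it.

The lip faces right (-y), the fence runs along the far edge, the bridge is at (192,157), the stop at (165,156), the block at (155,187) and the offcut at (147,165).

```bash
cat >> h.py <<'E'
def onplane(n,uv,z,T=None):
    c=env.calibration(n); T=np.array(c['extrinsics']) if T is None else T
    uv=np.atleast_2d(np.asarray(uv,float))
    r=np.c_[(uv[:,0]-c['cx'])/c['fx'],(uv[:,1]-c['cy'])/c['fy'],np.ones(len(uv))]@T[:3,:3].T
    t=(z-T[2,3])/r[:,2]; return T[:3,3]+r*t[:,None]
def rect(n,mask,z,T=None):
    m=mask.astype(np.uint8); cs,_=cv2.findContours(m,cv2.RETR_EXTERNAL,cv2.CHAIN_APPROX_NONE)
    c=max(cs,key=cv2.contourArea)[:,0,:]; P=onplane(n,c,z,T)[:,:2]
    return cv2.minAreaRect((P*1000).astype(np.float32)),P
E
python3 - <<'E'
from h import *
f=np.load('pics/top0.npz'); p,d=f['p'],f['d']
T=np.array(env.calibration('top')['extrinsics'])
for q in ['jig']:
    r=env.outline_of('top',q)
    for o in r[:2]:
        print(q,o['confidence'],o['pixels'].sum(),rect('top',o['pixels'],.012)[0], cv2.boxPoints(rect('top',o['pixels'],.012)[0]))
        np.save('pics/jigmask.npy',r[0]['pixels'])
hsv=cv2.cvtColor(p,cv2.COLOR_RGB2HSV)
m=((hsv[...,0]>100)&(hsv[...,0]<125)&(hsv[...,1]>130)&(hsv[...,2]>50)); m[:150]=0;m[:,:220]=0;m[215:]=0;m[:,300:]=0
m=cv2.morphologyEx(m.astype(np.uint8),cv2.MORPH_CLOSE,np.ones((5,5)))
print(m.sum(),rect('top',m,.024)[0])
v,u=np.nonzero(m); W=unproj('top',d,u,v); print(np.percentile(W[:,2],[5,25,50,75,95]))
v,u=np.nonzero(r[0]['pixels']); W=unproj('top',d,u,v); print(np.percentile(W[:,2],[5,25,50,75,95]))
E
```

```text
jig 0.97 12500 ((581.1710815429688, 84.12397766113281), (405.35479736328125, 205.233642578125), 81.82118225097656) [[ 450.7645  -101.89338]
 [ 653.9107  -131.09055]
 [ 711.57764  270.14133]
 [ 508.43146  299.3385 ]]
1223 ((553.651611328125, -3.8069725036621094), (58.952659606933594, 116.24510955810547), 4.351330280303955)
[0.02099587 0.02255169 0.02384139 0.02506169 0.03185995]
[0.00847254 0.01075724 0.01218334 0.01434601 0.03803074]
```

```bash
python3 - <<'E'
from h import *
c=env.calibration('wrist'); print({k:np.round(v,3) for k,v in c.items()})
s=env.state(); print(R.from_quat(s['eef_rot']).as_matrix().round(3))
# jaws (tool z) along jig y, tool y down
def q_for(zdir):
    z=np.array([*zdir,0]);y=np.array([0,0,-1.]);x=np.cross(y,z);return R.from_matrix(np.c_[x,y,z]).as_quat()
jy=np.array([.1427,.99]);jy/=np.linalg.norm(jy);jx=np.array([jy[1],-jy[0]])
for nm,zd in dict(jy=jy,mjy=-jy,jx=jx,mjx=-jx).items():
    for P in ([.5,.0,.3],[.51,.0,.03],[.57,-.08,.03]):
        a=env.ik(P,q_for(zd)); print(nm,P,None if a is None else np.round(a,2), ((q_for(zd))@np.eye(4)).round(2) )
E
```

```text
{'fx': np.float64(347.892), 'fy': np.float64(347.892), 'cx': np.float64(276.079), 'cy': np.float64(211.624), 'mount': array([[-0.001,  0.956,  0.292, -0.082],
       [ 0.001, -0.292,  0.956, -0.169],
       [ 1.   ,  0.001, -0.001, -0.   ],
       [ 0.   ,  0.   ,  0.   ,  1.   ]])}
[[-0.893  0.     0.451]
 [-0.451 -0.    -0.893]
 [ 0.    -1.     0.   ]]
jy [0.5, 0.0, 0.3] [ 0.63  0.22 -0.8   1.82  0.17  1.17  1.21] [ 0.71 -0.05  0.05 -0.71]
jy [0.51, 0.0, 0.03] [ 0.42  0.61 -0.61  2.03  0.56  0.67  0.88] [ 0.71 -0.05  0.05 -0.71]
jy [0.57, -0.08, 0.03] [ 0.53  0.69 -0.59  1.87  0.54  0.75  1.06] [ 0.71 -0.05  0.05 -0.71]
mjy [0.5, 0.0, 0.3] [ 0.29  0.16 -0.4   1.84  0.07  1.16 -1.84] [ 0.05  0.71 -0.71 -0.05]
mjy [0.51, 0.0, 0.03] [ 0.06  0.52 -0.15  2.05  0.14  0.57 -1.91] [ 0.05  0.71 -0.71 -0.05]
mjy [0.57, -0.08, 0.03] [ 0.14  0.6  -0.08  1.9   0.07  0.65 -1.69] [ 0.05  0.71 -0.71 -0.05]
jx [0.5, 0.0, 0.3] [ 0.46  0.18 -0.59  1.83  0.11  1.16 -0.31] [-0.46  0.53 -0.53  0.46]
jx [0.51, 0.0, 0.03] [ 0.31  0.57 -0.46  2.04  0.42  0.63 -0.58] [-0.46  0.53 -0.53  0.46]
jx [0.57, -0.08, 0.03] [ 0.41  0.65 -0.43  1.88  0.4   0.7  -0.4 ] [-0.46  0.53 -0.53  0.46]
mjx [0.5, 0.0, 0.3] [ 0.97  0.41 -1.29  1.81  0.42  1.24  2.56] [ 0.53  0.46 -0.46 -0.53]
mjx [0.51, 0.0, 0.03] [ 0.86  1.1  -1.34  2.01  1.21  1.18  1.98] [ 0.53  0.46 -0.46 -0.53]
mjx [0.57, -0.08, 0.03] [-0.77  1.14  1.33  1.96 -1.23  1.21 -2.22] [ 0.53  0.46 -0.46 -0.53]
```

```bash
cat >> h.py <<'E'
def q_for(zdir):
    z=np.array([*zdir,0]);z/=np.linalg.norm(z);y=np.array([0,0,-1.]);x=np.cross(y,z);return R.from_matrix(np.c_[x,y,z]).as_quat()
def wristT():
    s=env.state(); T=np.eye(4); T[:3,:3]=R.from_quat(s['eef_rot']).as_matrix(); T[:3,3]=s['tool_pos']
    return T@np.array(env.calibration('wrist')['mount'])
def wsnap(f):
    T=wristT(); p,d=env.get_image('wrist'); cv2.imwrite('pics/'+f,p[:,:,::-1]); np.savez('pics/'+f[:-4]+'.npz',p=p,d=d,T=T); return p,d,T
def bluemask(p):
    hsv=cv2.cvtColor(p,cv2.COLOR_RGB2HSV)
    m=((hsv[...,0]>100)&(hsv[...,0]<125)&(hsv[...,1]>130)&(hsv[...,2]>40)).astype(np.uint8)
    return cv2.morphologyEx(m,cv2.MORPH_CLOSE,np.ones((5,5)))
E
python3 - <<'E'
from h import *
env.gripper_to(.06,20)
env.move_pose([.50,.05,.24],q_for([.1427,.99]))
p,d,T=wsnap('w1.png')
for q in ['jig','fence','bridge','stop','plate']:
    for r in env.spot_point('wrist',q): print(q,round(r['confidence'],2),np.round((T@np.r_[r['point'],1])[:3],4))
r=env.outline_of('wrist','jig')[0]; np.save('pics/jm.npy',r['pixels']); print(rect('wrist',r['pixels'],.012,T)[0])
r=env.outline_of('wrist','plate')
for o in r: print(o['confidence'],rect('wrist',o['pixels'],.024,T)[0])
print(env.state()['clock'],env.state()['tool_pos'])
E
```

```text
jig 0.81 [ 0.5799  0.0851 -0.0028]
fence 0.88 [0.6357 0.0534 0.0107]
bridge 0.57 [0.6135 0.1478 0.0142]
stop 0.75 [0.6299 0.2092 0.0109]
plate 0.82 [0.5561 0.0019 0.0106]
plate 0.69 [3.626e-01 4.350e-02 2.000e-04]
plate 0.42 [0.631  0.2071 0.0095]
((542.9913940429688, 240.2777862548828), (72.83540344238281, 39.398338317871094), 79.31156921386719)
0.8 ((549.7506103515625, -3.6308746337890625), (62.36922836303711, 124.04437255859375), 3.2323031425476074)
0.75 ((362.5693359375, 45.01350021362305), (87.77489471435547, 44.08250427246094), 69.33082580566406)
3.9 [0.50003504 0.04988318 0.23997625]
```

View pics/w1.png

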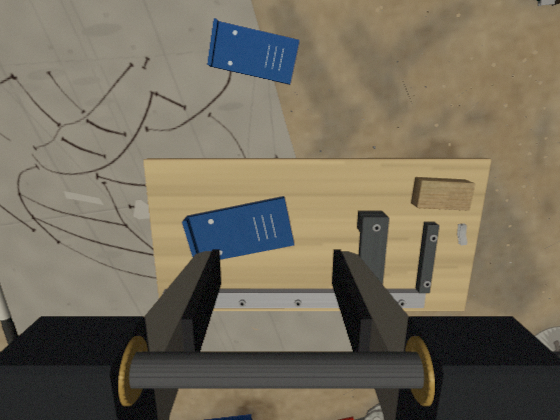

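The wrist view is upside down, with the near side at the top. The board's corners are at about (146,159), (490,158), (466,311) and (157,311). The plate is at (240,228) with its lip at left, the fence is along row 298, the bridge is at (372,245) and the stop at (427,257).

```bash
python3 - <<'E'
from h import *
f=np.load('pics/w1.npz'); p,T=f['p'],f['T']
P=onplane('wrist',[[146,159],[490,158],[466,311],[157,311]],.012,T)[:,:2]; print(P.round(4))
print('sides',[round(np.linalg.norm(P[i]-P[i-1]),4) for i in range(4)],'centre',P.mean(0))
for a,b in ((0,1),(3,2)): v=P[b]-P[a]; print('yaw',-np.arctan2(v[0],v[1]))
# top cam corners from crop
C=np.array([[105,167],[558,232],[524,456],[62,385]])/[2.8,600/220]+[110,60]
Q=onplane('top',C,.012)[:,:2]; print(Q.round(4),[round(np.linalg.norm(Q[i]-Q[i-1]),4) for i in range(4)],Q.mean(0))
a=p[140:320,130:500]; cv2.imwrite('pics/w1c.png',cv2.resize(a,(740,360),interpolation=cv2.INTER_CUBIC))
E
```

```text
[[ 0.4533 -0.0942]
 [ 0.5086  0.2938]
 [ 0.7062  0.2691]
 [ 0.6483 -0.1297]]
sides [np.float64(0.1982), np.float64(0.3919), np.float64(0.1991), np.float64(0.4029)] centre [0.57911028 0.08476716]
yaw -0.14168767685935377
yaw -0.1442629368774057
[[ 0.7061  0.2642]
 [ 0.6504 -0.1278]
 [ 0.4547 -0.1015]
 [ 0.5109  0.2914]] [np.float64(0.197), np.float64(0.3959), np.float64(0.1975), np.float64(0.3969)] [0.58051201 0.08158276]
```

```bash
python3 - <<'E'
from h import *
f=np.load('pics/w1.npz'); p,d,T=f['p'],f['d'],f['T']
a=p[140:320,130:500,::-1]; cv2.imwrite('pics/w1c.png',cv2.resize(a,(740,360),interpolation=cv2.INTER_CUBIC))
m=bluemask(p); m[:180]=0;m[265:]=0;m[:,:170]=0;m[:,310:]=0
r,P=rect('wrist',m,.024,T);print('wrist',r)
E
```

```text
wrist ((550.3028564453125, -3.9463577270507812), (60.02056121826172, 121.84270477294922), 3.5141067504882812)
```

View pics/w1c.png

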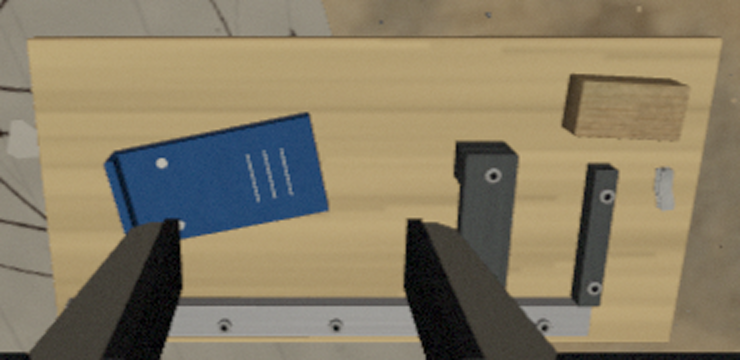

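```bash
cat >> h.py <<'E'
JC=np.array([.5798,.0830]); YAW=-.143
JX=np.array([np.cos(YAW),np.sin(YAW)]); JY=np.array([-JX[1],JX[0]])
def J(x,y,z): return [*(JC+x*JX+y*JY),z]
def inJ(P): d=np.asarray(P)[...,:2]-JC; return np.stack([d@JX,d@JY],-1)
E
python3 - <<'E'
from h import *
q=q_for(JY)
env.move_pose(J(-.08,-.089,.08),q)
env.move_straight(J(-.08,-.089,.017),feed=.1)
print(env.state()['force'],env.state()['clock'])
print(env.move_straight(J(-.022,-.089,.017),feed=.04,guard=15), inJ(env.state()['tool_pos']))
p,d,T=wsnap('w2.png')
print(env.state()['force'],env.state()['clock'],env.state()['tool_pos'],env.state()['width'])
E
```

```text
[ 0.57412082  0.73770945 -0.4009341 ] 5.3917
False [-0.02184467 -0.08912416]
[-0.28233848 -0.38524217 -0.04369657] 7.0417 [ 0.54548811 -0.00204081  0.01710983] 0.05978313855409731
```

View pics/w2.png

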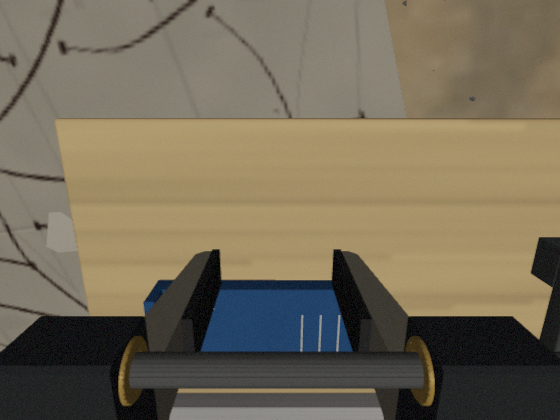

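The plate's near edge is now square to both fingers (row 285), with the lip at left (160,295). I'll continue to the fence.

```bash
python3 - <<'E'
from h import *
print(env.move_straight(J(.003,-.089,.017),feed=.02,guard=12), inJ(env.state()['tool_pos']),env.state()['force'])
env.hold(.5); print(env.state()['force'],inJ(env.state()['tool_pos']))
snap('top','top2.png'); wsnap('w3.png')
print(env.state()['clock'])
a=cv2.imread('pics/top2.png')[100:240,120:330]; cv2.imwrite('pics/top2c.png',cv2.resize(a,(798,532),interpolation=cv2.INTER_CUBIC))
E
```

```text
True [-0.00387767 -0.08895615] [-0.0902975  -0.19408863 -0.00863328]
[-0.04156433  0.29616051 -0.51263662] [-0.0054894  -0.08918581]
8.5833
```

View pics/top2c.png

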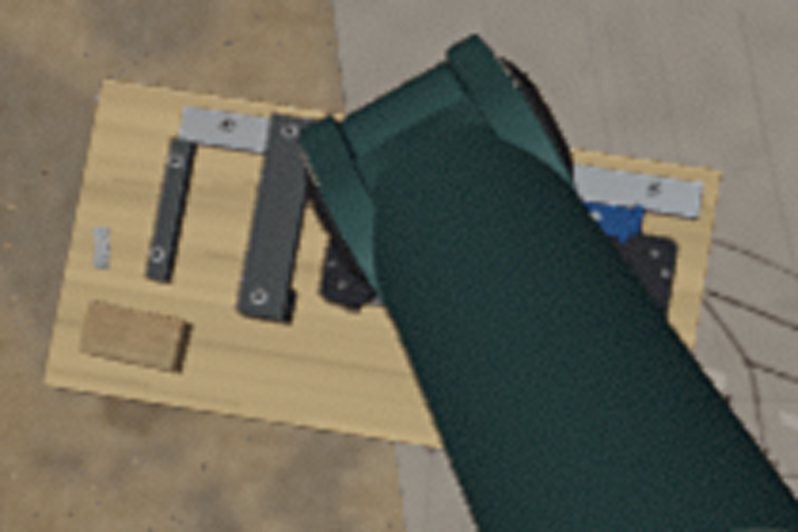

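```bash
python3 - <<'E'
from h import *
env.move_straight(J(-.03,-.089,.017),feed=.1)
env.gripper_to(0.0,20)
env.move_straight(J(-.03,-.1,.10),feed=.2)
q=q_for(JX)
env.move_pose(J(.035,-.24,.10),q)
p,d,T=wsnap('w4.png'); snap('top','top4.png')
print(env.state()['clock'],env.state()['width'])
a=cv2.imread('pics/top4.png')[100:240,120:330]; cv2.imwrite('pics/top4c.png',cv2.resize(a,(798,532),interpolation=cv2.INTER_CUBIC))
E
```

```text
11.6083 0.0004236345451691227
```

View pics/top4c.png

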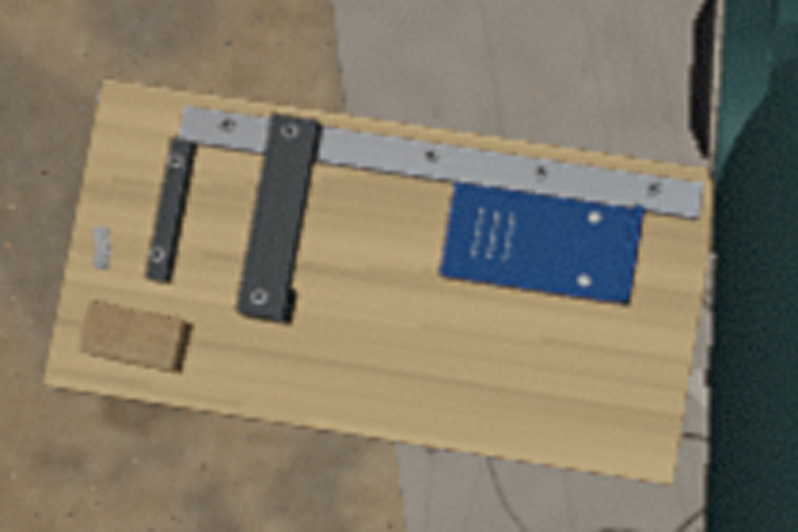

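View pics/w4.png

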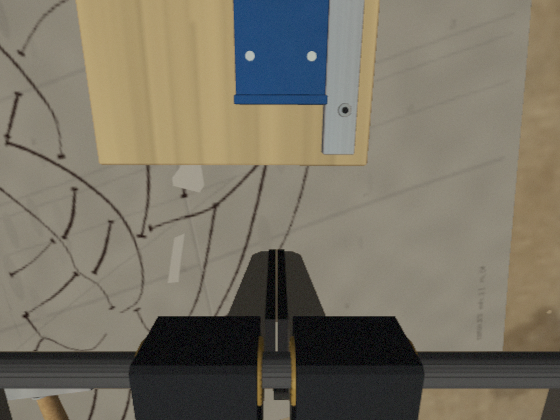

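The plate lies flush along the fence with no gap. Its lip end is at (637,255) in the crop and its nose at (445,230), well short of the bridge. Next I'll push on the lip with the closed fingers.

```bash
python3 - <<'E'
from h import *
f=np.load('pics/w4.npz'); print(inJ(onplane('wrist',[[234,104],[327,104]],.036,f['T'])), inJ(onplane('wrist',[[323,154],[367,163]],.012,f['T'])))
env.move_straight(J(.034,-.18,.10),feed=.2)
env.move_straight(J(.034,-.18,.017),feed=.12)
print(env.move_straight(J(.0355,-.06,.017),feed=.05,guard=15), inJ(env.state()['tool_pos']),env.state()['force'],env.state()['clock'])
snap('top','top5.png');wsnap('w5.png')
a=cv2.imread('pics/top5.png')[100:240,120:330]; cv2.imwrite('pics/top5c.png',cv2.resize(a,(798,532),interpolation=cv2.INTER_CUBIC))
E
```

```text
[[ 0.00600436 -0.15517606]
 [ 0.06526225 -0.15496738]] [[ 0.06719889 -0.18978985]
 [ 0.09989263 -0.19625652]]
False [ 0.03446843 -0.06072638] [-3.91042823 -4.96921748  3.26101509] 15.45
```

View pics/top5c.png

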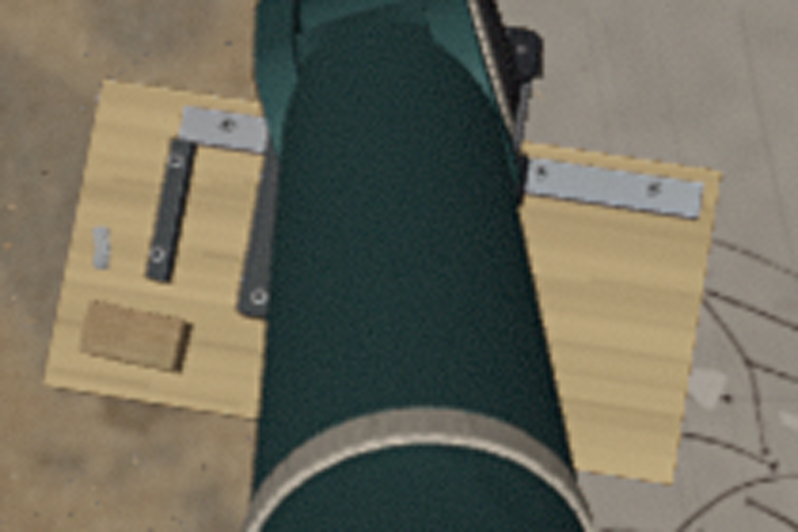

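View pics/w5.png

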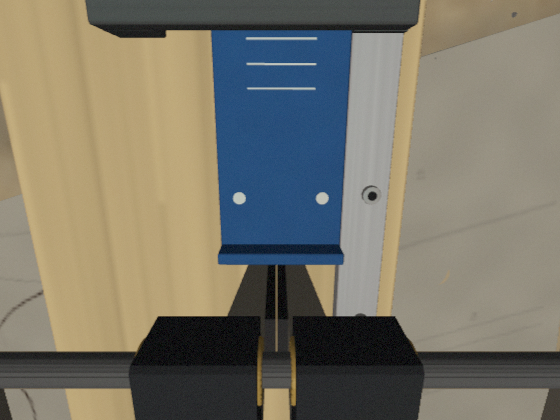

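The nose is under the bridge (row 30), the plate's right side touches the fence, and the lip sits square on the fingertips (row 255). I'll continue to the stop.

```bash
python3 - <<'E'
from h import *
print(env.move_straight(J(.036,-.012,.017),feed=.04,guard=20), inJ(env.state()['tool_pos']),env.state()['force'],env.state()['clock'])
print(env.move_straight(J(.0365,.008,.017),feed=.02,guard=15), inJ(env.state()['tool_pos']),env.state()['force'])
env.hold(.3);print(inJ(env.state()['tool_pos']),env.state()['force'],env.state()['clock'])
wsnap('w6.png')
env.move_straight(J(.036,-.06,.017),feed=.1)
env.move_straight(J(.036,-.06,.17),feed=.2)
p,d,T=wsnap('w7.png')
env.move_pose(J(.0,-.20,.2),q_for(JX))
snap('top','top7.png'); print(env.state()['clock'])
a=cv2.imread('pics/top7.png')[100:240,120:330]; cv2.imwrite('pics/top7c.png',cv2.resize(a,(798,532),interpolation=cv2.INTER_CUBIC))
E
```

```text
False [ 0.0346891  -0.01223225] [-3.01432744 -4.96606302  3.05682903] 16.9
False [0.03479874 0.00152359] [ -6.23179376 -15.03327873   9.38144082]
[0.0347799  0.00155982] [ -7.28662065 -15.10196976   9.02684275] 18.35
20.8917
```

View pics/top7c.png

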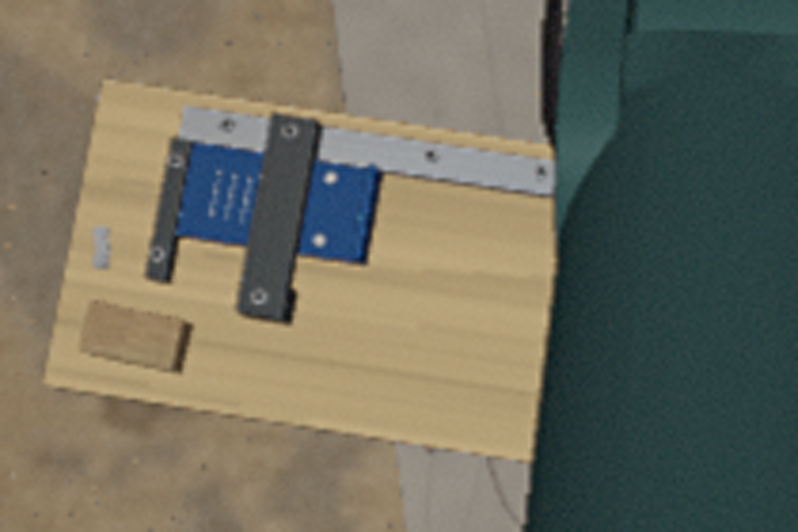

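View pics/w7.png

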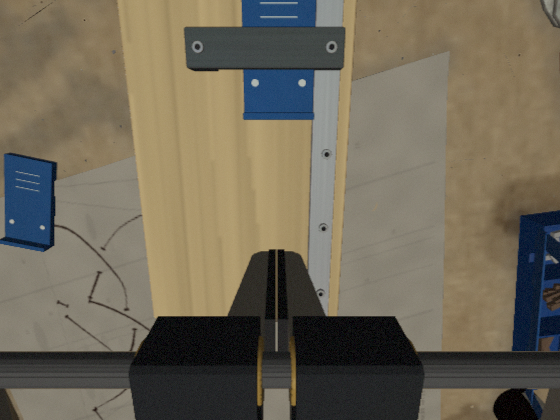

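```bash
python3 - <<'E'
from h import *
env.move_pose(J(.06,.09,.16),q_for(JY))
p,d,T=wsnap('w8.png'); print(env.state()['clock'],env.state()['force'])
for q in ['plate','jig','stop']:
    for r in env.spot_point('wrist',q): print(q,round(r['confidence'],2),inJ((T@np.r_[r['point'],1])[:3]))
m=bluemask(p)
E
```

```text
22.0917 [ 0.97144797 -0.34845114 -0.18538575]
plate 0.68 [0.03795844 0.07559691]
jig 0.65 [0.03951516 0.07409891]
jig 0.56 [-0.00220655  0.00222574]
stop 0.69 [0.03165109 0.13030346]
```

View pics/w8.png

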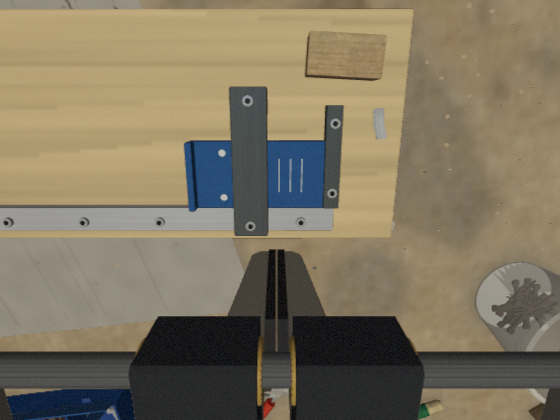

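```bash
python3 - <<'E'
import cv2
a=cv2.imread('pics/w8.png')[120:240,180:350]; cv2.imwrite('pics/w8c.png',cv2.resize(a,(799,564),interpolation=cv2.INTER_CUBIC))
E
```

```text
(no output)
```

View pics/w8c.png

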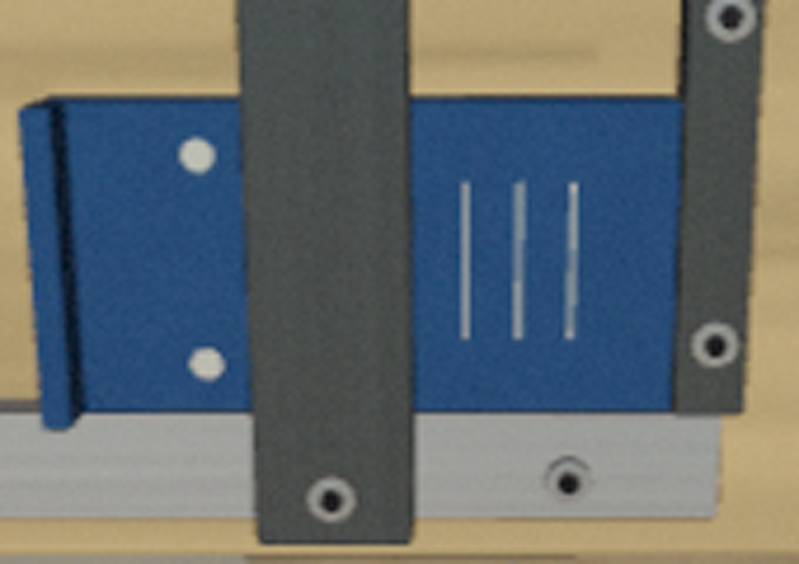

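In the enlarged crop the nose touches the stop (x≈678) and the long side touches the fence (y≈411). No board shows at either contact, and the arm is clear of the scene.

```bash
python3 -c "
from bench import env
env.finish_job(); print(env.state()['clock'])"
```

```text
the job is handed in; nothing more can be done
the job is handed in; nothing more can be done
```

The blue gauge plate is set in the jig, flush against both the fence and the end stop, and the job is handed in. The clock stood at about 22 s of the allowed 51 s at my last reading. `finish_job` gives no verdict, so success rests on my own checks.

**What I did:** I pushed the larger blue plate, the one on the board, sideways with two open fingertips. That squared it up and brought it flush to the fence well short of the bridge. Then I pushed its lip with the closed fingertips, sliding it along the fence under the bridge until it met the stop. It was never gripped.

**Checks that agreed:**
- **Contact at the stop:** the fingertips stalled at jig y = +1.5 mm, short of the commanded +8 mm, with about 15 N on them. Contact at the stop was expected at about 0 mm.
- **Final close-up:** no gap shows at the fence or the stop, and the plate looks square. The block and offcut look unmoved in the later pictures. I did not check the jar, hammer and marker again, but the arm never worked near them.

**Checks that disagreed:**
- **Plate position from the network:** it put the plate at jig (38, 76) mm, against the target of (35, 70). The y value is outside the 66–74 mm tolerance. I went by the visible contact and the stall instead, because the network is only good to about 4 mm and my jig pose adds a few mm more.
- **Stop guard:** the 15 N guard did not report a trip on the final push, although the force had risen to about that level. The whole final move was only 20 mm at low speed.

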